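# Make up two repair kits at the board test bench

## Robot

A 6-joint arm with a two-finger parallel gripper is mounted at the origin on the work surface. World frame = base frame: x ahead of the robot, y to its left, z up, the work surface at z = 0. Lengths are in mm, angles in rad, forces in N, time in s.
With the tool pointing down it reaches from about 350 to 875 mm from the base axis. Payload 4.2 kg.
Tool frame: the origin (TCP) lies on the mounting face of the last link; the fingertips stand 173 mm ahead of it and the grasp point (between the pads) lies grip_point_offset ahead of it (grip_point_offset is the distance from the TCP to the grasp point, in mm); z points along the fingers, y is the line along which they close (so a half turn about z gives the same grasp; the last joint's range is limited). The gripper opens to 85 mm and grips with 20 to 120 N. Pads are 22 mm wide; open, the fingers measure 114 mm over their backs; the gripper's body (76 mm by 85 mm) begins 54 mm behind the grasp point. The pads swing forward as they close: fully open they stand 13 mm farther back than shut.
Start: joints at [1.402, 0.385, 0.008, 0, -1.194, -0.259], TCP at [259.26, 568.669, 404.712] pointing down, gripper open.
Joint ranges: [-3.14, 3.14], [-1.21, 2.06], [-1.07, 1.41], [-3.16, 2.05], [-2.99, -0.16], [-3.1, 3.1]. Speed limits (rad/s): [2.79, 2.79, 3.14, 3.14, 3.14, 3.14].

## Interface

Orientations are given as a unit quaternion [x, y, z, w].
In Python, from bench import read_state, get_image, job_done, recognise, place_of, grip_point_offset gives the robot as it stands. The module is installed in compiled form; this text tells all that it offers.
- The arm moves only by the tool carry_out, never from a script. Its arguments are lists of equal length, an entry for each row: "slide": the shift along the tool's x, y, z in m, a list of three; "roll": the turn about the tool's z in degrees; "claw": the finger opening in m, from 0 to 0.0854. A call has 1 to 8 rows; each row is the pose to reach, as a shift and turn from the pose commanded when the call began, along the tool's axes at that moment; what a row does not reach only later rows make up. A row lasts 1/8 s, in which the tool goes at most 62.5 mm and 10.7 degrees, less where a joint would pass 70% of its speed; a pose out of reach is approached as far as the arm can. A call with a gripper value outside its range is refused whole. The fingers move at their own pace and stop on an object; the grip force is fixed at half the most. Time passes only in rows, so rows that repeat a pose let the fingers close. It gives the time, the measured TCP pose, the force, the opening and the grip force at its end, in the units of the state.
- read_state(): the state, without advancing time (a new reading comes with each control period).
- get_image(name): name is "side" or "top"; returns a dict with "img" (400x640x3 uint8, red, green, blue), "z_map" (400x640 float32, mm along the optical axis (not along the pixel's ray), 0 where there is no reading), "mtx" (3x3 intrinsics, pixels), "world_from_camera" (4x4, takes a point from camera to world coordinates). Camera axes: x right, y up, looking along -z (the intrinsics and any distortion apply to the point x, -y, -z); pixel columns grow to the right and rows downward; lengths in mm; the calibration is good to about 2 mm. A picture is of the moment at which its call begins.
- job_done(): hands the job in; it is judged then, once.
Trained networks look in a picture, given as the dict that the camera call returned (one of the last four; its "shot" number tells which), for a name from the list of things; names that differ only in an ending like _2 or _b are one class to them, and where a whole thing is asked for, a point or a joint stands for the part that bears it (a point fixed in the world has none). Each returns a list of dicts, best first, with "conf" (0 to 1); they miss things now and then, are a little off and sometimes report something else, mostly with a low value. They report only what shows in the picture. A call takes as long as a camera call. They do not tell look-alikes from the thing itself.
- recognise(picture, thing): "at" ([column, row] in pixels, amid what is visible of it).
- place_of(picture, thing): "at" ([column, row] in pixels: a listed point, or the origin of a listed thing).
The state is a dict: "clock": time; "joints": joint angles; "joint_vel": joint speeds; "joint_efforts": joint torques, N m; "position": TCP position; "ee_rot": TCP orientation; "contact_force": force on the tool from outside, world axes, zero at the start; "wrist_torque": the same for the moment, N m; "gripper_width": finger opening in mm; "grasp_force": force on a finger pad.
Only numpy, scipy, OpenCV 4.12 (cv2) and the standard library are available. Lean on these libraries where they do the work, as an engineer would, in place of code of your own. Each camera call takes 0.05 s, during which the arm holds its last target. There are 200 camera calls.

## Task

Make up the two repair kits from the stock standing in the taped area. The power supply kit in the blue tray gets the transformer, the blue capacitor and the silver heatsink; the fan control kit in the yellow tray gets the cooling fan and the green terminal block. Set each part down flat on the floor of a compartment of its own, the way up it stands in the stock and without dropping it, and leave the other stock (black capacitor, orange terminal block, black heatsink) standing where it is.

Things in the scene. Friction and masses are not known exactly. Their poses are not given: they have to be found in the camera images.
- transformer: Small mains transformer: steel core 54 (x) x 20 (y) mm, its top at 45 mm, with a yellow taped winding 36 (x) x 44 (y) mm round it from 8 to 38 mm height (the faces to grip, 44 mm apart) on a black base 50 x 44 mm, 6 mm high. The heaviest part, 0.17 to 0.35 kg. Origin: centre of its underside, z up. Stands in the stock; x and y as given turn with it (yaw within 0.5 rad of the bench's x, as for all stock parts).
- cap_blue: The blue smoothing capacitor: upright cylinder, 40 mm diameter, 60 mm high, blue sleeve folded over the edge of its bare metal top. Origin: centre of its underside, z up.
- heatsink_silver: The silver finned heatsink, bare aluminium, 60 (x) x 45 (y) x 35 mm high, upright fins running along x; the outer fins are its two long sides, 45 mm apart. Origin: centre of its underside, z up.
- fan: Black cooling fan lying flat, 50 x 50 x 28 mm high, round white spot on its hub. Origin: centre of its underside, z up.
- terminal_green: The green five-way screw terminal block, 52 (x) x 26 (y) x 34 mm high: full 26 mm width up to 24 mm, above that an 18 mm wide step with the screws, flush with the +y side. Origin: centre of its underside, z up.
- tray_blue: Blue kit tray, 276 (x) x 118 (y) x 19 mm high, fixed to the bench, one on the left and one on the right of the stock, either way round. Origin: centre of its underside, z up, x along the row of compartments. Floor 3 mm thick; walls 3 mm thick, their tops at 19 mm, the two dividers' tops at 16 mm. Three equal compartments in a row, each 88 (x) x 112 (y) mm inside, centred at x = -91, 0 and +91 mm, y = 0. A rolled rim and finger lips stand out up to 13 mm beyond the walls.
- tray_yellow: Yellow kit tray, 276 (x) x 118 (y) x 19 mm high, fixed to the bench, one on the left and one on the right of the stock, either way round. Origin: centre of its underside, z up, x along the row of compartments. Floor 3 mm thick; walls 3 mm thick, their tops at 19 mm, the two dividers' tops at 16 mm. Three equal compartments in a row, each 88 (x) x 112 (y) mm inside, centred at x = -91, 0 and +91 mm, y = 0. A rolled rim and finger lips stand out up to 13 mm beyond the walls.
- cap_black: The black smoothing capacitor: upright cylinder, 40 mm diameter, 60 mm high, black sleeve folded over the edge of its bare metal top. Origin: centre of its underside, z up. Not wanted: stays.
- terminal_orange: The orange five-way screw terminal block, 52 (x) x 26 (y) x 34 mm high: full 26 mm width up to 24 mm, above that an 18 mm wide step with the screws, flush with the +y side. Origin: centre of its underside, z up. Not wanted: stays.
- heatsink_black: The black finned heatsink, black anodised, 60 (x) x 45 (y) x 35 mm high, upright fins running along x; the outer fins are its two long sides, 45 mm apart. Origin: centre of its underside, z up. Not wanted: stays.
Things that resemble listed ones, but are neither listed nor needed, are in the scene too. Of the things that look like the terminal_green, take the one that is nearest to the robot's base at the start.

How it is judged (in metres and radians):
At the end, for the whole second after the job is handed in: The wanted parts are in their trays as asked, each upright (within 0.1 rad) on the floor (within 4 mm) of a compartment of its own, released and at rest; the black capacitor, orange block and black heatsink stand upright within 30 mm of where they were (y of transformer in the frame of tray_blue between -0.056 and 0.056 m and z of transformer in the frame of tray_blue between -0.001 and 0.007 m and x of transformer in the frame of tray_blue between -0.135 and 0.135 m and angle between each of transformer, cap_blue, heatsink_silver, fan, terminal_green, cap_black, terminal_orange, heatsink_black's own z axis and vertical below 0.1 rad and linear speed of each of transformer, cap_blue, heatsink_silver, fan, terminal_green, cap_black, terminal_orange, heatsink_black below 0.02 m/s and angular speed of each of transformer, cap_blue, heatsink_silver, fan, terminal_green below 0.3 rad/s and y of cap_blue in the frame of tray_blue between -0.056 and 0.056 m and z of cap_blue in the frame of tray_blue between -0.001 and 0.007 m and x of cap_blue in the frame of tray_blue between -0.135 and 0.135 m and y of heatsink_silver in the frame of tray_blue between -0.056 and 0.056 m and z of heatsink_silver in the frame of tray_blue between -0.001 and 0.007 m and x of heatsink_silver in the frame of tray_blue between -0.135 and 0.135 m and (x of transformer in the frame of tray_blue between -0.135 and -0.047 m or x of cap_blue in the frame of tray_blue between -0.135 and -0.047 m or x of heatsink_silver in the frame of tray_blue between -0.135 and -0.047 m) and (x of transformer in the frame of tray_blue between -0.044 and 0.044 m or x of cap_blue in the frame of tray_blue between -0.044 and 0.044 m or x of heatsink_silver in the frame of tray_blue between -0.044 and 0.044 m) and (x of transformer in the frame of tray_blue between 0.047 and 0.135 m or x of cap_blue in the frame of tray_blue between 0.047 and 0.135 m or x of heatsink_silver in the frame of tray_blue between 0.047 and 0.135 m) and y of fan in the frame of tray_yellow between -0.056 and 0.056 m and z of fan in the frame of tray_yellow between -0.001 and 0.007 m and x of fan in the frame of tray_yellow between -0.135 and 0.135 m and y of terminal_green in the frame of tray_yellow between -0.056 and 0.056 m and z of terminal_green in the frame of tray_yellow between -0.001 and 0.007 m and x of terminal_green in the frame of tray_yellow between -0.135 and 0.135 m and not (x of fan in the frame of tray_yellow between -0.135 and -0.047 m and x of terminal_green in the frame of tray_yellow between -0.135 and -0.047 m) and not (x of fan in the frame of tray_yellow between -0.044 and 0.044 m and x of terminal_green in the frame of tray_yellow between -0.044 and 0.044 m) and not (x of fan in the frame of tray_yellow between 0.047 and 0.135 m and x of terminal_green in the frame of tray_yellow between 0.047 and 0.135 m) and distance of each of cap_black, terminal_orange, heatsink_black from where it was at the start of the episode below 0.03 m); the robot touches nothing.
It fails at once if a stock part that is not asked for is shifted by more than 30 mm or knocked over (distance of any of cap_black, terminal_orange, heatsink_black from where it was at the start of the episode above 0.03 m or angle between any of cap_black, terminal_orange, heatsink_black's own z axis and vertical above 0.5 rad).
It fails at once if a part is dropped into its tray: it arrives at the tray floor faster than 0.8 m/s, a free fall of more than about 35 mm ((linear speed of transformer above 0.8 m/s and horizontal distance between transformer and tray_blue below 0.15 m and z of transformer in the frame of tray_blue below 0.03 m) or (linear speed of cap_blue above 0.8 m/s and horizontal distance between cap_blue and tray_blue below 0.15 m and z of cap_blue in the frame of tray_blue below 0.03 m) or (linear speed of heatsink_silver above 0.8 m/s and horizontal distance between heatsink_silver and tray_blue below 0.15 m and z of heatsink_silver in the frame of tray_blue below 0.03 m) or (linear speed of fan above 0.8 m/s and horizontal distance between fan and tray_yellow below 0.15 m and z of fan in the frame of tray_yellow below 0.03 m) or (linear speed of terminal_green above 0.8 m/s and horizontal distance between terminal_green and tray_yellow below 0.15 m and z of terminal_green in the frame of tray_yellow below 0.03 m)).
It also fails if it takes over 120 s, if anything falls off the work surface, if the arm or the gripper's body presses on something with over 40 N, if the wrist force passes 120 N, or if a joint passes its speed limit or range.

## Working session

There is one attempt and no reset: what is moved stays moved. The work goes in short steps, Python scripts to look and compute and a tool call to move; the robot and the scene stay as the last step left them, time stands still between calls to the robot, and variables do not carry over. Pictures are saved under pics/ and viewed, at most 14 in all, crops included, and the job is handed in when it is done.

Besides the shell and the picture viewer there is one more tool, called after "Request:" by a JSON object that holds its "fn" and its "kwargs", one argument or row to a line. carry_out: Moves the arm, as the interface text tells. Its arguments: {"type":"object","properties":{"slide":{"type":"array"},"roll":{"type":"array"},"claw":{"type":"array"}},"required":["slide","roll","claw"]}

```bash
mkdir -p pics
cat > h.py <<'E'
import numpy as np, cv2
from bench import *
def pix2w(p,uv,z=None):
    """pixel -> world; with plane height z, else from z_map"""
    K=p["mtx"];T=np.array(p["world_from_camera"]);u,v=uv
    d=np.array([(u-K[0][2])/K[0][0],-(v-K[1][2])/K[1][1],-1.])
    R,t=T[:3,:3],T[:3,3]
    if z is None: s=p["z_map"][int(round(v)),int(round(u))]
    else: s=(z-t[2])/(R@d)[2]
    return R@d*s+t
def cloud(p):
    K=p["mtx"];T=np.array(p["world_from_camera"])
    v,u=np.mgrid[:400,:640];d=p["z_map"]
    P=np.stack([(u-K[0][2])/K[0][0]*d,-(v-K[1][2])/K[1][1]*d,-d],-1)
    return P@T[:3,:3].T+T[:3,3]
E
python3 - <<'E'
from h import *
s=read_state();print(s,grip_point_offset)
for n in("top","side"):
    p=get_image(n);cv2.imwrite(f"pics/{n}0.png",p["img"][...,::-1])
    print(n,p.keys(),np.round(p["mtx"],1),np.round(p["world_from_camera"],3))
    for t in "transformer cap_blue heatsink_silver fan terminal_green tray_blue tray_yellow cap_black terminal_orange heatsink_black".split():
        print(t,[(np.round(r["at"]),round(r["conf"],2)) for r in recognise(p,t)][:4],[(np.round(r["at"]),round(r["conf"],2),np.round(pix2w(p,r["at"],0))) for r in place_of(p,t)][:4])
E
```

```text
{'clock': 0.0, 'joints': array([ 1.40162686e+00,  3.85569383e-01,  6.62945178e-03, -5.08165272e-04,
       -1.19397098e+00, -2.58603845e-01]), 'joint_vel': array([ 0.00076471,  0.00062317,  0.00036149,  0.00025881,  0.00209472,
       -0.00115202]), 'joint_efforts': array([ 2.55586438e-04, -3.92290914e+01,  1.88393873e+01,  4.18602750e+00,
       -4.69249891e-03,  8.87764529e-09]), 'position': array([259.15850416, 568.51765106, 403.6134752 ]), 'ee_rot': array([ 9.77192842e-01, -2.12351070e-01, -1.88657191e-04,  1.06679055e-03]), 'contact_force': array([-0.69730986, -0.2011613 ,  0.6445968 ]), 'wrist_torque': array([-0.02029275, -0.02149222,  0.00083842]), 'grasp_force': 0.0, 'gripper_width': 85.1058837857529} 154.70000000000002
top dict_keys(['img', 'z_map', 'mtx', 'world_from_camera', 'shot']) [[442.1   0.  311.7]
 [  0.  442.1 201.1]
 [  0.    0.    1. ]] [[ 6.800000e-02  9.740000e-01 -2.150000e-01  3.576840e+02]
 [-9.980000e-01  6.700000e-02 -1.500000e-02 -5.511500e+01]
 [-0.000000e+00  2.150000e-01  9.770000e-01  1.150253e+03]
 [ 0.000000e+00  0.000000e+00  0.000000e+00  1.000000
[... 2572 characters left out ...]
([390., 126.]), 0.46, array([ 688., -427.,    0.]))]
tray_blue [(array([266., 336.]), 0.6)] [(array([262., 338.]), 0.95, array([506., 291.,   0.]))]
tray_yellow [(array([422., 178.]), 0.88)] [(array([416., 179.]), 0.77, array([ 509., -279.,    0.]))]
cap_black [(array([333., 176.]), 0.97)] [(array([333., 186.]), 0.68, array([ 661., -121.,   -0.]))]
terminal_orange [(array([368., 200.]), 0.8), (array([265., 339.]), 0.52)] [(array([365., 204.]), 0.64, array([ 561., -122.,    0.])), (array([340., 234.]), 0.41, array([550.,  -7.,   0.]))]
heatsink_black [(array([298., 263.]), 0.7)] [(array([298., 265.]), 0.98, array([566., 121.,   0.])), (array([365., 205.]), 0.31, array([ 557., -118.,    0.]))]
```

Run:
```python
import cv2
a=cv2.imread("pics/top0.png");cv2.imwrite("pics/topc.png",cv2.resize(a[100:310,120:500],(800,442),interpolation=cv2.INTER_CUBIC))
a=cv2.imread("pics/side0.png");cv2.imwrite("pics/sidec.png",cv2.resize(a[90:390,130:530],(800,600),interpolation=cv2.INTER_CUBIC))
```

```text
(no output)
```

View pics/topc.png

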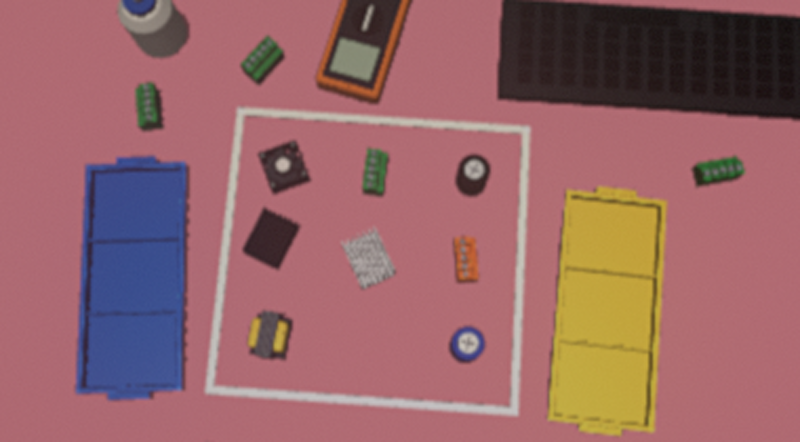

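View pics/sidec.png

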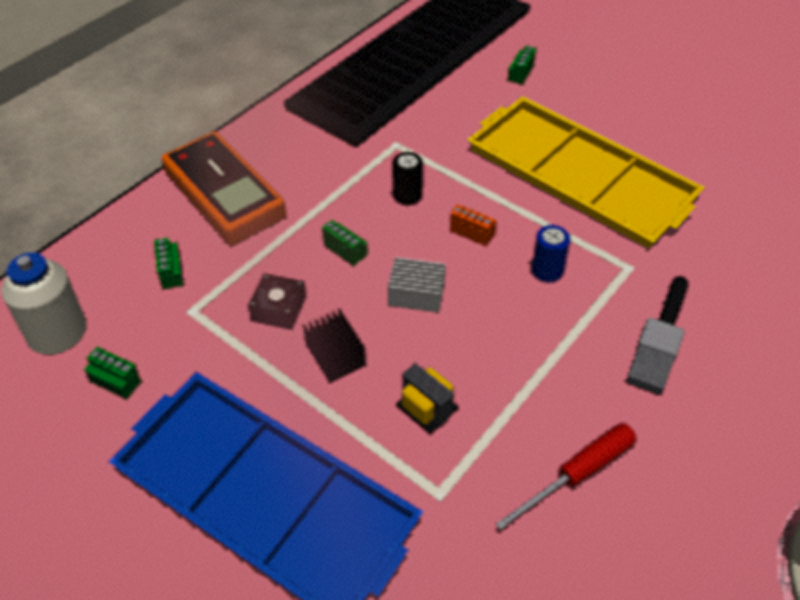

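Run:
```python
from h import *
E={"transformer":(447,114,38,60),"cap_blue":(455,-124,50,70),"heatsink_silver":(546,6,28,45),"fan":(657,117,20,40),"terminal_green":(654,2,12,45),"heatsink_black":(564,122,28,45),"cap_black":(657,-122,50,70),"terminal_orange":(557,-121,12,45)}
ims={n:get_image(n) for n in("top","side")}
C={n:cloud(p) for n,p in ims.items()}
for t,(x,y,lo,hi) in E.items():
    for n in C:
        c=C[n];m=(np.hypot(c[...,0]-x,c[...,1]-y)<48)&(c[...,2]>lo)&(c[...,2]<hi)&(ims[n]["z_map"]>0)
        P=c[m]
        if len(P)<8: print(t,n,len(P));continue
        (cx,cy),(w,h),a=cv2.minAreaRect(P[:,:2].astype(np.float32))
        print(t,n,len(P),"ctr %.0f %.0f mid-range %.0f %.0f size %.0f %.0f ang %.0f"%(cx,cy,*P[:,:2].mean(0),w,h,a),"z90 %.0f"%np.percentile(P[:,2],90))
for t,hs in {"tray_blue":(100,125),"tray_yellow":(20,35)}.items():
    for n,p in ims.items():
        hsv=cv2.cvtColor(p["img"],cv2.COLOR_RGB2HSV)
        m=(hsv[...,0]>=hs[0])&(hsv[...,0]<=hs[1])&(hsv[...,1]>130)
        c=C[n];m&=(abs(c[...,1])>200)&(p["z_map"]>0)&(c[...,0]>330)&(c[...,0]<680)&(c[...,2]<30)
        P=c[m];(cx,cy),(w,h),a=cv2.minAreaRect(P[:,:2].astype(np.float32))
        print(t,n,len(P),"ctr %.0f %.0f size %.0f %.0f ang %.1f"%(cx,cy,w,h,a), "z",np.percentile(P[:,2],[5,50,95]).round())
c=C["top"];m=(abs(c[...,0]-550)<20)&(abs(c[...,1])>165)&(abs(c[...,1])<200);print("floor z",c[m][:,2].mean(),c[m][:,2].std())
```

```text
transformer top 255 ctr 443 114 mid-range 444 115 size 54 42 ang 0 z90 48
transformer side 313 ctr 444 116 mid-range 443 117 size 39 55 ang 88 z90 46
cap_blue top 211 ctr 448 -122 mid-range 447 -122 size 38 38 ang 65 z90 63
cap_blue side 214 ctr 447 -121 mid-range 446 -119 size 39 38 ang 3 z90 61
heatsink_silver top 159 ctr 546 3 mid-range 546 3 size 61 45 ang 29 z90 38
heatsink_silver side 446 ctr 546 4 mid-range 546 4 size 61 48 ang 28 z90 36
fan top 248 ctr 656 118 mid-range 655 119 size 51 50 ang 24 z90 31
fan side 334 ctr 656 118 mid-range 656 119 size 51 53 ang 24 z90 28
terminal_green top 215 ctr 656 3 mid-range 654 3 size 26 53 ang 86 z90 37
terminal_green side 257 ctr 656 3 mid-range 653 9 size 28 54 ang 85 z90 35
heatsink_black top 245 ctr 563 125 mid-range 563 124 size 46 60 ang 69 z90 37
heatsink_black side 306 ctr 563 125 mid-range 562 125 size 46 62 ang 68 z90 36
cap_black top 194 ctr 656 -118 mid-range 655 -118 size 38 39 ang 5 z90 64
cap_black side 170 ctr 656 -117 mid-range 654 -115 size 37 39 ang 39 z90 61
terminal_orange top 216 ctr 553 -117 mid-range 552 -116 size 52 26 ang 8 z90 37
terminal_orange side 257 ctr 553 -115 mid-range 550 -110 size 53 27 ang 10 z90 35
tray_blue top 4652 ctr 508 290 size 295 123 ang 5.6 z [ 0.  4. 20.]
tray_blue side 9340 ctr 566 -308 size 299 1330 ang 5.7 z [ 0.  3. 19.]
tray_yellow top 5470 ctr 507 -293 size 126 300 ang 87.4 z [ 1.  5. 21.]
tray_yellow side 4281 ctr 498 -687 size 920 314 ang 87.9 z [ 1.  4. 23.]
floor z 0.8235010023788722 2.1323406596508225
```

```bash
cat >> h.py <<'E'
def go(x,y,z,yaw):
    """slide/roll bringing the measured TCP to x,y,z mm with the tool x at yaw deg (mod 180)"""
    from scipy.spatial.transform import Rotation as R
    s=read_state();r=R.from_quat(s["ee_rot"]);m=r.as_matrix()
    d=m.T@(np.array([x,y,z])-s["position"])/1000
    now=np.degrees(np.arctan2(m[1,0],m[0,0]));roll=(now-yaw+90)%180-90
    print("t %.1f slide"%s["clock"],d.round(4),"roll %.1f"%roll,"j6 %.2f w %.1f tilt %.3f"%(s["joints"][5],s["gripper_width"],m[2,2]),s["position"].round(1),"yaw %.1f"%now)
E
python3 - <<'E'
from h import *
p=get_image("top");c=cloud(p);hsv=cv2.cvtColor(p["img"],cv2.COLOR_RGB2HSV)
for t,h0,h1,sg in(("blue",100,125,1),("yellow",20,35,-1)):
    m=(hsv[...,0]>=h0)&(hsv[...,0]<=h1)&(hsv[...,1]>130)&(c[...,1]*sg>200)&(c[...,0]>330)&(c[...,0]<680)
    P=c[m]
    # long edges: min/max y per x-bin inside
    xs=np.arange(390,630,6);lo=[];hi=[]
    for x in xs:
        q=P[abs(P[:,0]-x)<4][:,1];lo.append(q.min());hi.append(q.max())
    a=np.polyfit(xs,lo,1);b=np.polyfit(xs,hi,1)
    print(t,"angles",np.degrees(np.arctan([a[0],b[0]])).round(1),"y at 508",np.polyval(a,508).round(),np.polyval(b,508).round())
    th=np.mean([a[0],b[0]]);mid=(np.polyval(a,508)+np.polyval(b,508))/2
    u=np.array([np.cos(th),np.sin(th)]);n=np.array([-u[1],u[0]])
    L=(P[:,:2]-[508,mid])@u;W=(P[:,:2]-[508,mid])@n
    e=abs(abs(W)-47)<7
    print("  ends off lip",L[e].min().round(),L[e].max().round(),"all",L.min().round(),L.max().round())
go(444,115,300,-1)
E
```

```text
blue angles [5.9 5.5] y at 508 229.0 350.0
  ends off lip -139.0 138.0 all -148.0 147.0
yellow angles [-2.5 -2.8] y at 508 -355.0 -231.0
  ends off lip -142.0 139.0 all -151.0 148.0
t 2.2 slide [0.3563 0.3361 0.1047] roll -23.5 j6 -0.26 w 85.7 tilt -1.000 [259.3 568.7 404.7] yaw -24.5
```

Request:
{"fn": "carry_out", "kwargs": {
  "slide": [
    [0.356, 0.336, 0.105],
    [0.356, 0.336, 0.105],
    [0.356, 0.336, 0.105],
    [0.356, 0.336, 0.105],
    [0.356, 0.336, 0.105],
    [0.356, 0.336, 0.105],
    [0.356, 0.336, 0.105],
    [0.356, 0.336, 0.105]
  ],
  "roll": [-23.5, -23.5, -23.5, -23.5, -23.5, -23.5, -23.5, -23.5],
  "claw": [0.068, 0.068, 0.068, 0.068, 0.068, 0.068, 0.068, 0.068]
}}

```text
clock: 3.25
position: [444.1, 114.1, 300.0]
ee_rot: [1.0, -0.008, 0.001, -0.0]
contact_force: [0.7, 0.9, 1.2]
gripper_width: 67.9
grasp_force: 0.0
```

```bash
python3 -c "
from h import *
go(444,115,179,-1)"
```

```text
t 3.2 slide [-0.0003 -0.0008  0.121 ] roll 0.0 j6 0.95 w 67.9 tilt -1.000 [444.1 114.1 300. ] yaw -1.0
```

Request:
{"fn": "carry_out", "kwargs": {
  "slide": [
    [0, -0.001, 0.05],
    [0, -0.001, 0.1],
    [0, -0.001, 0.121],
    [0, -0.001, 0.121],
    [0, -0.001, 0.121],
    [0, -0.001, 0.121],
    [0, -0.001, 0.121],
    [0, -0.001, 0.121]
  ],
  "roll": [0, 0, 0, 0, 0, 0, 0, 0],
  "claw": [0.068, 0.068, 0.068, 0.068, 0.03, 0.03, 0.03, 0.03]
}}

```text
clock: 4.25
position: [444.0, 117.2, 180.4]
ee_rot: [1.0, -0.009, 0.001, -0.001]
contact_force: [0.1, -1.2, 8.2]
gripper_width: 43.5
grasp_force: 60.5
```

```bash
cat >> h.py <<'E'
U={"b":(508,289.5,5.7),"y":(507,-293,-2.65)}
def comp(k,i):
    x,y,a=U[k];r=np.radians(a);return x+91*i*np.cos(r),y+91*i*np.sin(r),a
E
python3 -c "
from h import *
print(comp('b',-1),comp('b',0),comp('b',1),comp('y',0),comp('y',1))
x,y,a=comp('b',-1);go(x,y,265,a)"
```

```text
(np.float64(417.4499431335284), np.float64(280.46190277332886), 5.7) (np.float64(508.0), np.float64(289.5), 5.7) (np.float64(598.5500568664716), np.float64(298.53809722667114), 5.7) (np.float64(507.0), np.float64(-293.0), -2.65) (np.float64(597.9026848494216), np.float64(-297.207361069214), -2.65)
t 4.2 slide [-0.0291 -0.1629 -0.0844] roll -6.7 j6 0.94 w 43.5 tilt -1.000 [444.  117.2 180.4] yaw -1.0
```

Request:
{"fn": "carry_out", "kwargs": {
  "slide": [
    [0, 0, -0.03],
    [0, 0, -0.06],
    [-0.01, -0.04, -0.084],
    [-0.029, -0.09, -0.084],
    [-0.029, -0.14, -0.084],
    [-0.029, -0.163, -0.084],
    [-0.029, -0.163, -0.084],
    [-0.029, -0.163, -0.084]
  ],
  "roll": [0, 0, -3, -6.5, -6.5, -6.5, -6.5, -6.5],
  "claw": [0.03, 0.03, 0.03, 0.03, 0.03, 0.03, 0.03, 0.03]
}}

```text
clock: 5.25
position: [417.0, 279.3, 262.4]
ee_rot: [0.999, 0.047, -0.001, 0.001]
contact_force: [0.1, 0.2, -3.3]
gripper_width: 43.8
grasp_force: 61.1
```

```bash
python3 -c "
from h import *
x,y,a=comp('b',-1);go(x,y,185,a);print(read_state()['contact_force'])
p=get_image('side');cv2.imwrite('pics/s1.png',cv2.resize(p['img'][150:400,130:530,::-1],(800,500)))"
```

```text
t 5.2 slide [ 0.0007 -0.0012  0.0774] roll -0.3 j6 0.75 w 43.8 tilt -1.000 [417.  279.3 262.4] yaw 5.4
[ 0.1408923   0.17859234 -3.26124428]
```

View pics/s1.png

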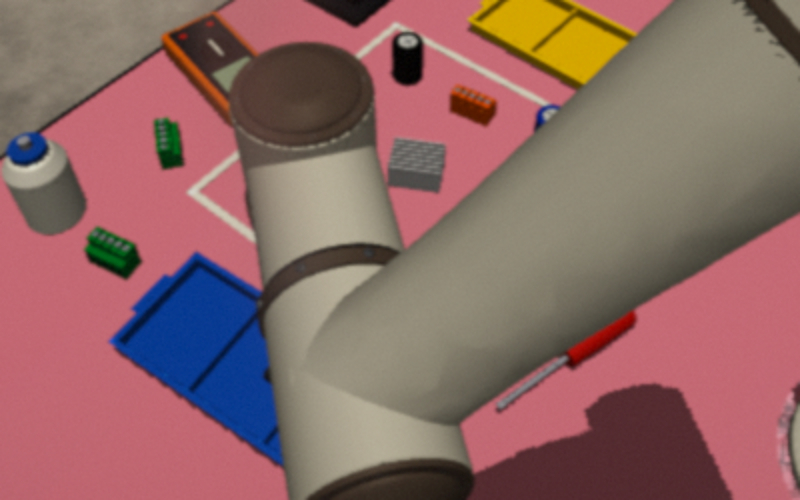

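The arm hides the tray's near compartment in this view; the -3.3 N load and 43.8 mm opening show that the transformer is held. Lowering it.

Request:
{"fn": "carry_out", "kwargs": {
  "slide": [
    [0.001, -0.001, 0.04],
    [0.001, -0.001, 0.065],
    [0.001, -0.001, 0.074],
    [0.001, -0.001, 0.078],
    [0.001, -0.001, 0.078]
  ],
  "roll": [0, 0, 0, 0, 0],
  "claw": [0.03, 0.03, 0.03, 0.03, 0.03]
}}

```text
clock: 5.92
position: [418.7, 281.4, 185.5]
ee_rot: [0.999, 0.048, 0.0, -0.0]
contact_force: [-0.2, -0.7, -3.6]
gripper_width: 43.8
grasp_force: 61.1
```

Request:
{"fn": "carry_out", "kwargs": {
  "slide": [
    [0, 0, 0.002],
    [0, 0, 0.002],
    [0, 0, 0.002],
    [0, 0, 0.002],
    [0, 0, 0.002],
    [0, 0, -0.03],
    [0, 0, -0.08],
    [0, 0, -0.12]
  ],
  "roll": [0, 0, 0, 0, 0, 0, 0, 0],
  "claw": [0.03, 0.03, 0.062, 0.062, 0.062, 0.062, 0.062, 0.062]
}}

```text
clock: 6.92
position: [418.4, 281.4, 306.7]
ee_rot: [0.999, 0.048, 0.0, -0.0]
contact_force: [-0.2, 0.4, 0.9]
gripper_width: 61.9
grasp_force: 0.0
```

```bash
python3 -c "
from h import *
go(546,3.5,280,28.5)"
```

```text
t 6.9 slide [0.1004 0.2889 0.0266] roll -23.0 j6 0.75 w 61.9 tilt -1.000 [418.4 281.4 306.7] yaw 5.5
```

Request:
{"fn": "carry_out", "kwargs": {
  "slide": [
    [0.02, 0.058, 0.005],
    [0.04, 0.115, 0.015],
    [0.06, 0.173, 0.0266],
    [0.08, 0.23, 0.0266],
    [0.1, 0.289, 0.0266],
    [0.1, 0.289, 0.0266],
    [0.1, 0.289, 0.0266],
    [0.1, 0.289, 0.0266]
  ],
  "roll": [-10, -20, -23, -23, -23, -23, -23, -23],
  "claw": [0.068, 0.068, 0.068, 0.068, 0.068, 0.068, 0.068, 0.068]
}}

```text
clock: 7.92
position: [545.1, 4.4, 278.3]
ee_rot: [0.969, 0.247, -0.0, -0.0]
contact_force: [-0.2, 0.5, 0.4]
gripper_width: 68.6
grasp_force: 0.0
```

```bash
python3 -c "
from h import *
go(546,3.5,180,28.5)"
```

```text
t 7.9 slide [0.0004 0.0012 0.0983] roll 0.1 j6 1.76 w 68.6 tilt -1.000 [545.1   4.4 278.3] yaw 28.6
```

Request:
{"fn": "carry_out", "kwargs": {
  "slide": [
    [0, 0.001, 0.05],
    [0, 0.001, 0.09],
    [0, 0.001, 0.098],
    [0, 0.001, 0.098],
    [0, 0.001, 0.098],
    [0, 0.001, 0.098],
    [0, 0.001, 0.098],
    [0, 0.001, 0.098]
  ],
  "roll": [0, 0, 0, 0, 0, 0, 0, 0],
  "claw": [0.068, 0.068, 0.068, 0.068, 0.03, 0.03, 0.03, 0.03]
}}

```text
clock: 8.93
position: [546.8, 2.8, 182.3]
ee_rot: [0.969, 0.246, 0.002, -0.0]
contact_force: [-1.0, 1.8, 6.8]
gripper_width: 43.9
grasp_force: 63.0
```

```bash
python3 -c "
from h import *
x,y,a=comp('b',0);go(x,y,280,a)"
```

```text
t 8.9 slide [ 0.1032 -0.2703 -0.0976] roll 22.8 j6 1.77 w 43.9 tilt -1.000 [546.8   2.8 182.3] yaw 28.5
```

Request:
{"fn": "carry_out", "kwargs": {
  "slide": [
    [0, 0, -0.05],
    [0, 0, -0.098],
    [0.02, -0.055, -0.098],
    [0.041, -0.108, -0.098],
    [0.062, -0.162, -0.098],
    [0.082, -0.216, -0.098],
    [0.103, -0.27, -0.098],
    [0.103, -0.27, -0.098]
  ],
  "roll": [0, 0, 8, 16, 22.8, 22.8, 22.8, 22.8],
  "claw": [0.03, 0.03, 0.03, 0.03, 0.03, 0.03, 0.03, 0.03]
}}

```text
clock: 9.93
position: [507.1, 292.4, 278.6]
ee_rot: [0.999, 0.052, 0.001, -0.001]
contact_force: [-0.1, -0.7, -1.1]
gripper_width: 43.8
grasp_force: 62.1
```

```bash
python3 -c "
from h import *
x,y,a=comp('b',0);go(x,y,187,a)
p=get_image('side');cv2.imwrite('pics/s2.png',cv2.resize(p['img'][150:400,130:530,::-1],(800,500)))"
```

```text
t 9.9 slide [0.0005 0.0031 0.0916] roll 0.3 j6 0.88 w 43.8 tilt -1.000 [507.1 292.4 278.6] yaw 6.0
```

View pics/s2.png

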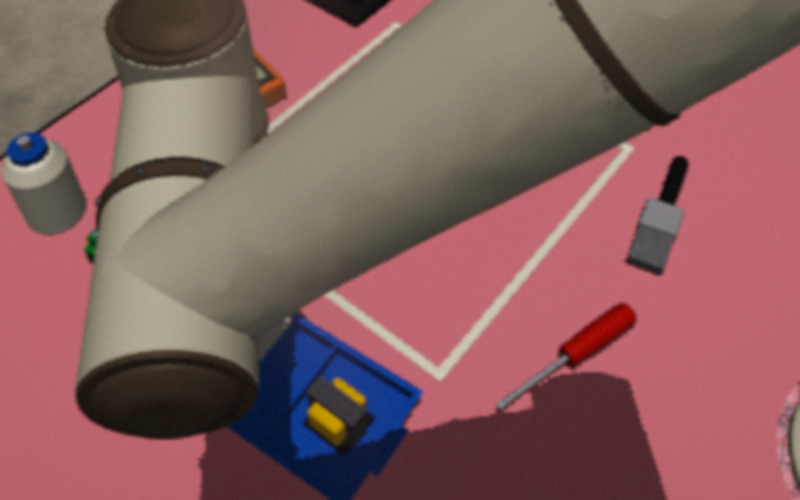

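The transformer stands upright in the near compartment (about 338,410). Lowering the heatsink in the middle one.

Request:
{"fn": "carry_out", "kwargs": {
  "slide": [
    [0, 0.003, 0.05],
    [0, 0.003, 0.08],
    [0, 0.003, 0.09],
    [0, 0.003, 0.092],
    [0, 0.003, 0.093],
    [0, 0.003, 0.093]
  ],
  "roll": [0, 0, 0, 0, 0, 0],
  "claw": [0.03, 0.03, 0.03, 0.03, 0.03, 0.03]
}}

```text
clock: 10.72
position: [508.3, 286.1, 186.4]
ee_rot: [0.999, 0.05, 0.001, -0.001]
contact_force: [-0.3, 0.5, -0.1]
gripper_width: 44.3
grasp_force: 62.1
```

Request:
{"fn": "carry_out", "kwargs": {
  "slide": [
    [0, 0, 0.001],
    [0, 0, 0.001],
    [0, 0, 0.001],
    [0, 0, 0.001],
    [0, 0, 0.001],
    [0, 0, -0.03],
    [0, 0, -0.08],
    [0, 0, -0.12]
  ],
  "roll": [0, 0, 0, 0, 0, 0, 0, 0],
  "claw": [0.03, 0.03, 0.06, 0.06, 0.06, 0.06, 0.06, 0.06]
}}

```text
clock: 11.72
position: [508.1, 286.0, 306.9]
ee_rot: [0.999, 0.05, 0.0, -0.0]
contact_force: [0.3, 1.2, -0.6]
gripper_width: 59.9
grasp_force: 0.0
```

```bash
python3 -c "
from h import *
go(447,-121,310,0)"
```

```text
t 11.7 slide [-0.1013  0.3989 -0.0033] roll 5.7 j6 0.88 w 59.9 tilt -1.000 [508.1 286.  306.9] yaw 5.7
```

Request:
{"fn": "carry_out", "kwargs": {
  "slide": [
    [-0.015, 0.06, -0.003],
    [-0.03, 0.12, -0.003],
    [-0.045, 0.18, -0.003],
    [-0.06, 0.24, -0.003],
    [-0.075, 0.3, -0.003],
    [-0.09, 0.36, -0.003],
    [-0.101, 0.399, -0.003],
    [-0.101, 0.399, -0.003]
  ],
  "roll": [5.7, 5.7, 5.7, 5.7, 5.7, 5.7, 5.7, 5.7],
  "claw": [0.065, 0.065, 0.065, 0.065, 0.065, 0.065, 0.065, 0.065]
}}

```text
clock: 12.72
position: [446.2, -123.3, 308.1]
ee_rot: [1.0, -0.002, -0.0, 0.0]
contact_force: [0.4, 0.7, 0.2]
gripper_width: 65.1
grasp_force: 0.0
```

Run:
```python
from h import *
go(447,-121,190,0)
p=get_image('side');cv2.imwrite('pics/s3.png',cv2.resize(p['img'][150:400,130:530,::-1],(800,500)))
c=cloud(p)
for n,i,lo in(("tr",-1,38),("hs",0,32)):
    x,y,_=comp('b',i);m=(abs(c[...,0]-x)<42)&(abs(c[...,1]-y)<50)&(c[...,2]>lo)&(c[...,2]<70)
    P=c[m];print(n,len(P),cv2.minAreaRect(P[:,:2].astype(np.float32)),np.percentile(P[:,2],[5,50,95]).round(1),x,y)
```

```text
t 12.7 slide [ 0.0008 -0.0023  0.1181] roll -0.3 j6 1.48 w 65.1 tilt -1.000 [ 446.2 -123.3  308.1] yaw -0.3
tr 575 ((418.32958984375, 281.1732177734375), (54.97029113769531, 42.751319885253906), 1.0312740802764893) [39.  46.3 49.4] 417.4499431335284 280.46190277332886
hs 450 ((508.7025146484375, 285.2264099121094), (61.435367584228516, 46.60840606689453), 5.698864936828613) [32.7 36.6 39.5] 508.0 289.5
```

View pics/s3.png

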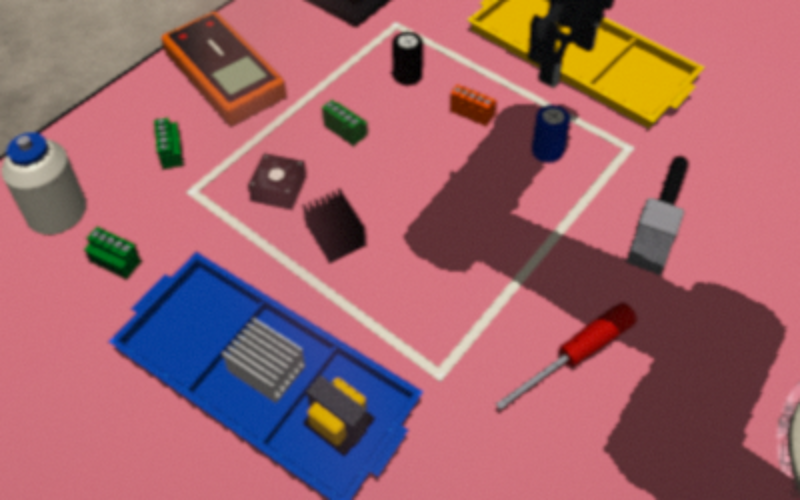

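Both parts stand flat in their compartments: heatsink at (263,358), transformer at (338,410). Next the cap.

Request:
{"fn": "carry_out", "kwargs": {
  "slide": [
    [0.001, -0.002, 0.05],
    [0.001, -0.002, 0.1],
    [0.001, -0.002, 0.118],
    [0.001, -0.002, 0.118],
    [0.001, -0.002, 0.118],
    [0.001, -0.002, 0.118],
    [0.001, -0.002, 0.118],
    [0.001, -0.002, 0.118]
  ],
  "roll": [0, 0, 0, 0, 0, 0, 0, 0],
  "claw": [0.065, 0.065, 0.065, 0.065, 0.03, 0.03, 0.03, 0.03]
}}

```text
clock: 13.78
position: [448.8, -118.9, 191.7]
ee_rot: [1.0, 0.0, 0.002, -0.0]
contact_force: [0.3, 3.1, 6.6]
gripper_width: 38.4
grasp_force: 60.6
```

```bash
python3 -c "
from h import *
x,y,a=comp('b',1);go(x,y,310,a)"
```

```text
t 13.8 slide [ 0.1503 -0.4174 -0.1177] roll -5.7 j6 1.48 w 38.4 tilt -1.000 [ 448.8 -118.9  191.7] yaw 0.0
```

Request:
{"fn": "carry_out", "kwargs": {
  "slide": [
    [0, 0, -0.05],
    [0, 0, -0.1],
    [0.015, -0.042, -0.118],
    [0.033, -0.09, -0.118],
    [0.052, -0.145, -0.118],
    [0.072, -0.2, -0.118],
    [0.092, -0.255, -0.118],
    [0.11, -0.305, -0.118]
  ],
  "roll": [0, 0, 0, -5.7, -5.7, -5.7, -5.7, -5.7],
  "claw": [0.03, 0.03, 0.03, 0.03, 0.03, 0.03, 0.03, 0.03]
}}

```text
clock: 14.78
position: [558.2, 187.6, 308.2]
ee_rot: [0.999, 0.05, -0.0, -0.0]
contact_force: [0.8, -0.6, -0.8]
gripper_width: 38.6
grasp_force: 61.0
```

Request:
{"fn": "carry_out", "kwargs": {
  "slide": [
    [0.02, -0.055, 0],
    [0.03, -0.085, 0],
    [0.04, -0.11, 0],
    [0.04, -0.11, 0],
    [0.04, -0.11, 0],
    [0.04, -0.11, 0]
  ],
  "roll": [0, 0, 0, 0, 0, 0],
  "claw": [0.03, 0.03, 0.03, 0.03, 0.03, 0.03]
}}

```text
clock: 15.52
position: [586.8, 298.3, 308.3]
ee_rot: [0.999, 0.049, -0.0, 0.0]
contact_force: [-0.4, 0.1, -1.1]
gripper_width: 38.5
grasp_force: 61.0
```

```bash
python3 -c "
from h import *
x,y,a=comp('b',1);go(x,y,196,a);print(read_state()['contact_force'])"
```

```text
t 15.5 slide [0.0117 0.0009 0.1123] roll -0.1 j6 0.95 w 38.5 tilt -1.000 [586.8 298.3 308.3] yaw 5.6
[-0.41490797  0.0939434  -1.08552776]
```

Request:
{"fn": "carry_out", "kwargs": {
  "slide": [
    [0.012, 0.001, 0],
    [0.012, 0.001, 0.06],
    [0.012, 0.001, 0.1],
    [0.012, 0.001, 0.111],
    [0.012, 0.001, 0.113],
    [0.012, 0.001, 0.113],
    [0.012, 0.001, 0.113]
  ],
  "roll": [0, 0, 0, 0, 0, 0, 0],
  "claw": [0.03, 0.03, 0.03, 0.03, 0.03, 0.03, 0.03]
}}

```text
clock: 16.4
position: [599.6, 299.7, 196.6]
ee_rot: [0.999, 0.05, 0.001, -0.001]
contact_force: [0.1, 0.8, -1.4]
gripper_width: 38.7
grasp_force: 61.0
```

Request:
{"fn": "carry_out", "kwargs": {
  "slide": [
    [0, 0, 0.002],
    [0, 0, 0.002],
    [0, 0, 0.002],
    [0, 0, 0.002],
    [0, 0, 0.002],
    [0, 0, -0.03],
    [0, 0, -0.08],
    [0, 0, -0.11]
  ],
  "roll": [0, 0, 0, 0, 0, 0, 0, 0],
  "claw": [0.03, 0.03, 0.06, 0.06, 0.06, 0.06, 0.06, 0.06]
}}

```text
clock: 17.4
position: [599.4, 299.6, 307.9]
ee_rot: [0.999, 0.05, 0.001, -0.001]
contact_force: [-0.3, 0.2, 0.1]
gripper_width: 60.1
grasp_force: 0.0
```

```bash
python3 -c "
from h import *
go(656,118,270,24)"
```

```text
t 17.4 slide [0.0381 0.1864 0.0378] roll -18.3 j6 0.97 w 60.1 tilt -1.000 [599.4 299.6 307.9] yaw 5.7
```

Request:
{"fn": "carry_out", "kwargs": {
  "slide": [
    [0.012, 0.055, 0],
    [0.024, 0.11, 0],
    [0.035, 0.165, 0.02],
    [0.038, 0.186, 0.038],
    [0.038, 0.186, 0.038],
    [0.038, 0.186, 0.038],
    [0.038, 0.186, 0.038]
  ],
  "roll": [-10, -18.3, -18.3, -18.3, -18.3, -18.3, -18.3],
  "claw": [0.074, 0.074, 0.074, 0.074, 0.074, 0.074, 0.074]
}}

```text
clock: 18.27
position: [655.3, 119.7, 268.1]
ee_rot: [0.978, 0.209, 0.001, -0.0]
contact_force: [-0.5, 0.1, 0.4]
gripper_width: 73.8
grasp_force: 0.0
```

```bash
python3 -c "
from h import *
go(656,118,178,24)"
```

```text
t 18.3 slide [-0.0002  0.0018  0.0901] roll 0.1 j6 1.57 w 73.8 tilt -1.000 [655.3 119.7 268.1] yaw 24.1
```

Request:
{"fn": "carry_out", "kwargs": {
  "slide": [
    [0, 0.001, 0.05],
    [0, 0.001, 0.08],
    [0, 0.001, 0.09],
    [0, 0.001, 0.09],
    [0, 0.001, 0.09],
    [0, 0.001, 0.09],
    [0, 0.001, 0.09],
    [0, 0.001, 0.09]
  ],
  "roll": [0, 0, 0, 0, 0, 0, 0, 0],
  "claw": [0.074, 0.074, 0.074, 0.074, 0.04, 0.04, 0.04, 0.04]
}}

```text
clock: 19.27
position: [656.5, 117.6, 179.5]
ee_rot: [0.978, 0.208, 0.002, -0.0]
contact_force: [-0.9, 1.2, 6.1]
gripper_width: 48.8
grasp_force: 64.7
```

```bash
python3 -c "
from h import *
x,y,a=comp('y',0);go(x,y,290,a)"
```

```text
t 19.3 slide [-0.3033  0.3143 -0.1116] roll 26.7 j6 1.57 w 48.8 tilt -1.000 [656.5 117.6 179.5] yaw 24.0
```

Request:
{"fn": "carry_out", "kwargs": {
  "slide": [
    [0, 0, -0.05],
    [0, 0, -0.1],
    [-0.035, 0.036, -0.111],
    [-0.075, 0.078, -0.111],
    [-0.115, 0.119, -0.111],
    [-0.155, 0.16, -0.111],
    [-0.195, 0.202, -0.111],
    [-0.235, 0.243, -0.111]
  ],
  "roll": [0, 0, 5, 13, 21, 26.7, 26.7, 26.7],
  "claw": [0.04, 0.04, 0.04, 0.04, 0.04, 0.04, 0.04, 0.04]
}}

```text
clock: 20.27
position: [538.7, -202.0, 288.4]
ee_rot: [1.0, -0.024, 0.0, -0.0]
contact_force: [0.4, 0.1, -0.8]
gripper_width: 48.7
grasp_force: 64.0
```

```bash
python3 -c "
from h import *
x,y,a=comp('y',0);go(x,y,290,a)"
```

```text
t 20.3 slide [-0.0273  0.0924 -0.0016] roll -0.1 j6 1.60 w 48.7 tilt -1.000 [ 538.7 -202.   288.4] yaw -2.7
```

Request:
{"fn": "carry_out", "kwargs": {
  "slide": [
    [-0.015, 0.05, 0],
    [-0.025, 0.086, 0],
    [-0.025, 0.086, 0],
    [-0.025, 0.086, 0],
    [-0.025, 0.086, 0]
  ],
  "roll": [0, 0, 0, 0, 0],
  "claw": [0.04, 0.04, 0.04, 0.04, 0.04]
}}

```text
clock: 20.9
position: [511.1, -284.2, 288.3]
ee_rot: [1.0, -0.023, 0.0, -0.0]
contact_force: [0.3, -0.4, -0.3]
gripper_width: 48.7
grasp_force: 64.0
```

```bash
python3 -c "
from h import *
x,y,a=comp('y',0);go(x,y,184,a)"
```

```text
t 20.9 slide [-0.0037  0.009   0.1043] roll 0.0 j6 1.76 w 48.7 tilt -1.000 [ 511.1 -284.2  288.3] yaw -2.6
```

Request:
{"fn": "carry_out", "kwargs": {
  "slide": [
    [-0.004, 0.009, 0.02],
    [-0.004, 0.009, 0.06],
    [-0.004, 0.009, 0.09],
    [-0.004, 0.009, 0.102],
    [-0.004, 0.009, 0.104],
    [-0.004, 0.009, 0.105],
    [-0.004, 0.009, 0.105]
  ],
  "roll": [0, 0, 0, 0, 0, 0, 0],
  "claw": [0.04, 0.04, 0.04, 0.04, 0.04, 0.04, 0.04]
}}

```text
clock: 21.78
position: [506.8, -293.9, 184.4]
ee_rot: [1.0, -0.023, 0.001, 0.0]
contact_force: [0.5, 0.7, -1.0]
gripper_width: 48.8
grasp_force: 64.0
```

Bottom should meet the floor at TCP z ≈ 182.5.

Request:
{"fn": "carry_out", "kwargs": {
  "slide": [
    [0, 0, 0.002],
    [0, 0, 0.002],
    [0, 0, 0.002],
    [0, 0, 0.002],
    [0, 0, 0.002],
    [0, 0, -0.03],
    [0, 0, -0.08],
    [0, 0, -0.11]
  ],
  "roll": [0, 0, 0, 0, 0, 0, 0, 0],
  "claw": [0.04, 0.04, 0.066, 0.066, 0.066, 0.066, 0.066, 0.066]
}}

```text
clock: 22.78
position: [506.7, -294.0, 295.6]
ee_rot: [1.0, -0.023, 0.001, 0.001]
contact_force: [-0.1, -0.6, 0.5]
gripper_width: 65.7
grasp_force: 0.0
```

Run:
```python
from h import *
go(656,3,280,-4.5)
p=get_image('side');cv2.imwrite('pics/s4.png',cv2.resize(p['img'][150:400,130:530,::-1],(800,500)))
cv2.imwrite('pics/green.png',cv2.resize(p['img'][180:320,150:370,::-1],(770,490)))
c=cloud(p)
for n,k,i,lo,hi in(("tr",'b',-1,38,70),("hs",'b',0,32,60),("cap",'b',1,52,80)):
    x,y,_=comp(k,i);m=(abs(c[...,0]-x)<42)&(abs(c[...,1]-y)<50)&(c[...,2]>lo)&(c[...,2]<hi)
    P=c[m];print(n,len(P),np.median(P[:,:2],0).round(),np.percentile(P[:,2],[5,50,95]).round(1),x,y)
x,y=656,3;m=(np.hypot(c[...,0]-x,c[...,1]-y)<45)&(c[...,2]>12)&(c[...,2]<50);print(cv2.minAreaRect(c[m][:,:2].astype(np.float32)))
```

```text
t 22.8 slide [ 0.1351 -0.3037  0.0156] roll 1.8 j6 1.77 w 65.7 tilt -1.000 [ 506.7 -294.   295.6] yaw -2.7
tr 574 [418. 283.] [38.9 46.  49.4] 417.4499431335284 280.46190277332886
hs 449 [508. 285.] [32.4 36.6 39.4] 508.0 289.5
cap 341 [596. 301.] [55.1 62.3 64.4] 598.5500568664716 298.53809722667114
((656.2409057617188, 3.4174060821533203), (27.369897842407227, 55.31576919555664), 85.31037902832031)
```

View pics/s4.png

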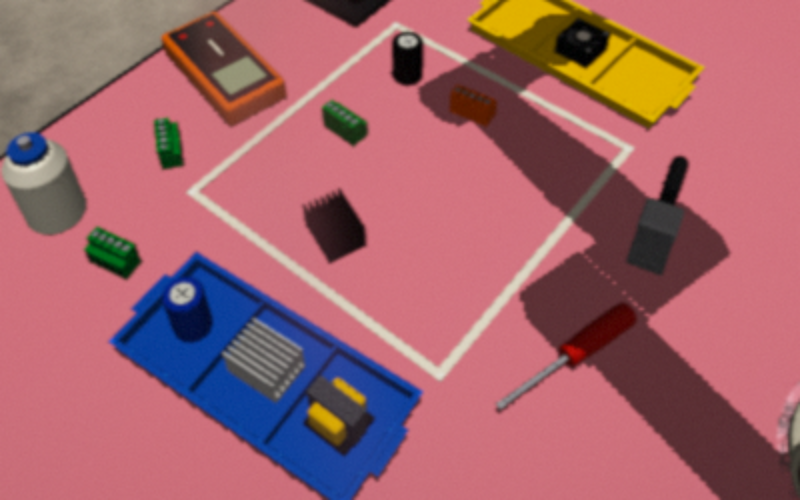

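View pics/green.png

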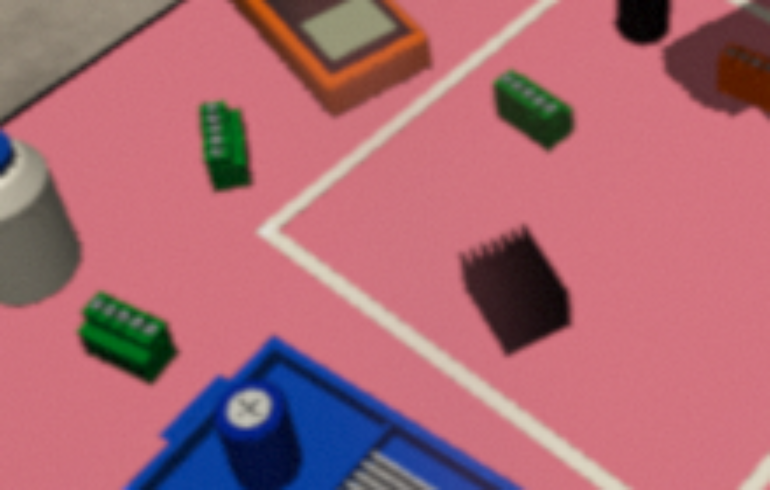

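Green blocks in the top picture: (300,184) 656 mm from the base, (191,150) 790 mm, (457,183) 804 mm, (244,130) 814 mm. The first, inside the tape (crop at 535,110), is nearest, so I'm taking it. The three blue-tray parts and the fan stand in place.

Request:
{"fn": "carry_out", "kwargs": {
  "slide": [
    [0.02, -0.05, 0],
    [0.045, -0.1, 0],
    [0.07, -0.155, 0],
    [0.09, -0.205, 0],
    [0.115, -0.255, 0],
    [0.135, -0.304, 0.015],
    [0.135, -0.304, 0.015],
    [0.135, -0.304, 0.015]
  ],
  "roll": [1.8, 1.8, 1.8, 1.8, 1.8, 1.8, 1.8, 1.8],
  "claw": [0.05, 0.05, 0.05, 0.05, 0.05, 0.05, 0.05, 0.05]
}}

```text
clock: 23.82
position: [655.3, 3.3, 277.6]
ee_rot: [0.999, -0.039, -0.001, 0.0]
contact_force: [-0.4, 0.0, 0.2]
gripper_width: 49.8
grasp_force: 0.0
```

```bash
python3 -c "
from h import *
go(656,3.2,177,-4.6)"
```

```text
t 23.8 slide [0.0008 0.     0.1006] roll 0.1 j6 1.24 w 49.8 tilt -1.000 [655.3   3.3 277.6] yaw -4.5
```

Request:
{"fn": "carry_out", "kwargs": {
  "slide": [
    [0.001, 0, 0.05],
    [0.001, 0, 0.09],
    [0.001, 0, 0.1],
    [0.001, 0, 0.1],
    [0.001, 0, 0.1],
    [0.001, 0, 0.1],
    [0.001, 0, 0.1],
    [0.001, 0, 0.1]
  ],
  "roll": [0, 0, 0, 0, 0, 0, 0, 0],
  "claw": [0.05, 0.05, 0.05, 0.05, 0.015, 0.015, 0.015, 0.015]
}}

```text
clock: 24.82
position: [657.6, 3.5, 180.8]
ee_rot: [0.999, -0.039, 0.002, -0.0]
contact_force: [0.5, -0.1, 5.9]
gripper_width: 24.8
grasp_force: 60.7
```

```bash
python3 -c "
from h import *
x,y,a=comp('y',1);go(x,y,290,a)"
```

```text
t 24.8 slide [-0.0356  0.3044 -0.1095] roll -1.8 j6 1.24 w 24.8 tilt -1.000 [657.6   3.5 180.8] yaw -4.5
```

Request:
{"fn": "carry_out", "kwargs": {
  "slide": [
    [0, 0, -0.05],
    [0, 0, -0.1],
    [-0.003, 0.03, -0.109],
    [-0.01, 0.085, -0.109],
    [-0.017, 0.14, -0.109],
    [-0.024, 0.195, -0.109],
    [-0.03, 0.25, -0.109],
    [-0.035, 0.29, -0.109]
  ],
  "roll": [0, 0, 0, -1.8, -1.8, -1.8, -1.8, -1.8],
  "claw": [0.015, 0.015, 0.015, 0.015, 0.015, 0.015, 0.015, 0.015]
}}

```text
clock: 25.82
position: [598.0, -285.1, 287.4]
ee_rot: [1.0, -0.024, 0.0, -0.0]
contact_force: [0.9, 0.3, -0.5]
gripper_width: 24.5
grasp_force: 59.5
```

Request:
{"fn": "carry_out", "kwargs": {
  "slide": [
    [0, 0.014, 0],
    [0, 0.014, 0],
    [0, 0.014, 0]
  ],
  "roll": [0, 0, 0],
  "claw": [0.015, 0.015, 0.015]
}}

```text
clock: 26.2
position: [598.6, -295.8, 287.3]
ee_rot: [1.0, -0.023, -0.0, -0.0]
contact_force: [0.2, 0.5, -0.9]
gripper_width: 24.7
grasp_force: 59.5
```

```bash
python3 -c "
from h import *
x,y,a=comp('y',1);go(x,y,185.5,a);print(read_state()['contact_force'])"
```

```text
t 26.2 slide [-0.0006  0.0015  0.1018] roll 0.0 j6 1.74 w 24.7 tilt -1.000 [ 598.6 -295.8  287.3] yaw -2.6
[ 0.18926215  0.45674743 -0.88406813]
```

Request:
{"fn": "carry_out", "kwargs": {
  "slide": [
    [0, 0.001, 0.05],
    [0, 0.001, 0.088],
    [0, 0.001, 0.1],
    [0, 0.001, 0.102],
    [0, 0.001, 0.102],
    [0, 0.001, 0.102]
  ],
  "roll": [0, 0, 0, 0, 0, 0],
  "claw": [0.015, 0.015, 0.015, 0.015, 0.015, 0.015]
}}

```text
clock: 26.95
position: [598.7, -298.1, 187.0]
ee_rot: [1.0, -0.024, 0.001, 0.0]
contact_force: [-0.3, -0.2, 0.1]
gripper_width: 24.4
grasp_force: 59.6
```

Request:
{"fn": "carry_out", "kwargs": {
  "slide": [
    [0, 0, 0.002],
    [0, 0, 0.002],
    [0, 0, 0.002]
  ],
  "roll": [0, 0, 0],
  "claw": [0.015, 0.015, 0.015]
}}

```text
clock: 27.32
position: [598.4, -298.1, 183.8]
ee_rot: [1.0, -0.024, 0.0, 0.0]
contact_force: [-0.0, 0.5, 2.1]
gripper_width: 25.0
grasp_force: 59.9
```

Floor touched (+2 N). Release, lift, and look.

Request:
{"fn": "carry_out", "kwargs": {
  "slide": [
    [0, 0, 0],
    [0, 0, 0],
    [0, 0, 0],
    [0, 0, -0.03],
    [0, 0, -0.08],
    [0, 0, -0.13],
    [-0.06, -0.05, -0.15],
    [-0.1, -0.1, -0.15]
  ],
  "roll": [0, 0, 0, 0, 0, 0, 0, 0],
  "claw": [0.05, 0.05, 0.05, 0.05, 0.05, 0.05, 0.05, 0.05]
}}

```text
clock: 28.32
position: [513.9, -207.8, 333.6]
ee_rot: [1.0, -0.025, 0.002, 0.0]
contact_force: [0.4, 0.8, -0.6]
gripper_width: 50.0
grasp_force: 0.0
```

Request:
{"fn": "carry_out", "kwargs": {
  "slide": [
    [-0.04, -0.05, 0],
    [-0.08, -0.1, 0],
    [-0.1, -0.15, 0],
    [-0.1, -0.2, 0],
    [-0.1, -0.2, 0],
    [-0.1, -0.2, 0]
  ],
  "roll": [0, 0, 0, 0, 0, 0],
  "claw": [0.05, 0.05, 0.05, 0.05, 0.05, 0.05]
}}

```text
clock: 29.08
position: [424.2, -3.7, 332.2]
ee_rot: [1.0, -0.023, -0.0, 0.0]
contact_force: [-1.5, -0.4, -0.5]
gripper_width: 49.9
grasp_force: 0.0
```

Run:
```python
from h import *
I=[]
for q in("top","side"):
    p=get_image(q);c=cloud(p);I.append(p['img'][100:330,130:500,::-1])
    for n,(x,y),lo,hi in(("tr",comp('b',-1)[:2],38,70),("hs",comp('b',0)[:2],32,60),("cap",comp('b',1)[:2],52,80),("fan",comp('y',0)[:2],24,50),("term",comp('y',1)[:2],24,60),("capk",(656,-118),50,80),("to",(553,-116),12,50),("hk",(563,125),28,60)):
        m=(abs(c[...,0]-x)<40)&(abs(c[...,1]-y)<45)&(c[...,2]>lo)&(c[...,2]<hi);P=c[m]
        if len(P)>5:
            r=cv2.minAreaRect(P[:,:2].astype(np.float32));print(q,n,len(P),np.round(r[0]),np.round(r[1]),"z",np.percentile(P[:,2],[5,50,95]).round(1))
cv2.imwrite('pics/end.png',cv2.resize(np.vstack(I),(480,597)))
cv2.imwrite('pics/end.png',cv2.resize(np.hstack(I),(800,250)))
s=read_state();print(s["clock"],s["gripper_width"])
```

```text
top tr 49 [437. 287.] [11. 35.] z [39.8 48.6 52.4]
top hs 266 [508. 285.] [60. 46.] z [32.5 37.6 41.6]
top cap 202 [598. 298.] [38. 38.] z [56.2 63.2 66.6]
top fan 261 [ 506. -295.] [50. 51.] z [24.9 30.3 34.1]
top term 207 [ 596. -298.] [27. 53.] z [26.2 36.6 40.5]
top capk 193 [ 656. -119.] [38. 38.] z [54.8 61.1 64.2]
top to 216 [ 552. -117.] [52. 26.] z [20.9 33.6 37.7]
top hk 243 [563. 125.] [46. 59.] z [29.1 34.9 38.7]
side tr 584 [419. 281.] [43. 56.] z [38.8 46.2 49.3]
side hs 451 [509. 285.] [60. 47.] z [32.5 36.6 39.4]
side cap 347 [598. 299.] [39. 38.] z [53.9 62.  64.5]
side fan 123 [ 498. -295.] [34. 55.] z [24.6 28.8 32.6]
side capk 170 [ 656. -118.] [39. 39.] z [51.5 59.2 62. ]
side to 159 [ 560. -111.] [41. 21.] z [14.6 30.5 35.8]
side hk 308 [563. 125.] [46. 63.] z [28.7 33.7 36.4]
29.175 49.92628589565787
```

View pics/end.png

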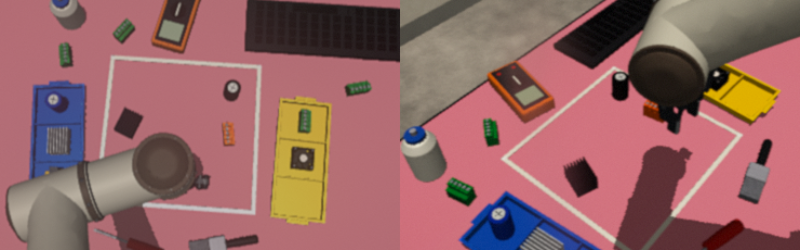

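All five parts are flat in their compartments, with the terminal at about (305,121) and the fan at (302,158) in the yellow tray. The other stock has not moved.

```bash
python3 -c "
from bench import *
print(job_done())"
```

```text
the job is handed in; nothing more can be done
None
```

The job is handed in at about 29 s on the robot's clock: the last pictures showed all five parts upright, each in its own compartment, and the unwanted stock where it was; `job_done()` returned no verdict.

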